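# Turn a lidded parts case over and stack it lid-down

## Task

Two lidded screw cases lie lid-up on the long sloping rest. Pick up the wider one, holding its lid and base together so that the lid never swings open, turn it lid-down and lay it squarely on top of the equally wide case in the short sloping stand, its hinged end down against the stand's lip. Let go of it there and leave the narrow case where it is.

Things in the scene. Friction and masses are not known exactly. Their poses are not given: they have to be found in the camera images.
- case: the wider clamshell case: 50 mm wide (own x), 90 long (y), 24 thick (z), about 0.1 kg; grey base half z -12..0, white lid half z 0..+12, sides flush. Origin mid-case on the seam; +z out of the lid, +y from hinged end to free end. Starts lid-up on the long rest, leaning 45 deg: +y up the slope, x level along the rest; only its lowest 45 mm are backed by the rest, the upper 45 stick out free.
- case_lid (a joint): lid of the wider case, hinged at own y = -45 mm; rad, 0 shut, grows to 1.9 open. No catch, almost no friction: pinching both halves at once across the 50 mm width near the free upper end, centred on the seam, keeps it shut; gripped by the base alone it swings open as the case is turned.
- narrow_case: the narrow case, 34 mm wide, otherwise of the same look, length, thickness and axes; lies on the same long plywood rest (190 mm, fixed) about 95 mm from the wider case, centre to centre, on either side of it. To be left alone.
- seat (a point): where the middle of the wider case belongs in the short plywood stand (80 mm, fixed). Axes: z up, x level along the stand; its face rises at 45 deg along (0,-0.707,0.707) =: u, square off the face is n = (0,0.707,0.707). A like case lies lid-down on the face, its top 12 mm below this point along n. The lip, square to the face, is 45 mm down along -u. Case laid right: +y along u, +z along -n; its upper 45 mm free.
Mind the look-alikes: they are no part of the job. What is shaped like the case but pink is not meant.

How it is judged:
By the outcome, as a careful person would: the job done as asked, in the order asked, and still so for the second after the job is handed in, with the robot touching nothing.
It also fails if it takes over 32 s, if anything falls off the work surface, if the arm or the gripper's body presses on something with over 40 N, if the wrist force passes 120 N, or if a joint passes its speed limit or range.

## Robot

A 6-joint arm with a two-finger parallel gripper is mounted at the origin on a cart in front of the work surface, level with it; the furniture and walls round the work are solid. World frame = base frame: x ahead of the robot, y to its left, z up, the work surface at z = 0. Lengths are in m, angles in degrees, forces in N, time in s.
With the tool pointing down it reaches from about 0.4 to 0.825 m from the base axis. Payload 7 kg.
Tool frame: the origin (TCP) lies on the centre line of the jaws, within the pads' length; the fingertips stand 19 mm ahead of it and the grasp point (between the pads) is the TCP; z points along the fingers, y is the line along which they close (so a half turn about z gives the same grasp; the last joint's range is limited). The gripper opens to 88 mm and grips with 3 to 60 N. Pads are 19 mm wide; open, the fingers measure 130 mm over their backs; the gripper's body (78 mm by 193 mm) begins 47 mm behind the grasp point.
Start: joints at [-55.056, 20.546, 0.682, 0, -70.136, -16.507], TCP at [0.213, -0.64, 0.246] pointing down, gripper open.
Joint ranges: [-176.03, 176.03], [-82.01, 121.73], [-58.28, 71.71], [-173.87, 95.51], [-174.79, -0.11], [-173.66, 173.66]. Speed limits (degrees/s): [136.94, 136.94, 172.46, 180, 180, 180].

## Interface

Orientations are given as [roll, pitch, yaw] about the fixed x, y, z axes, in that order (R = Rz(yaw) Ry(pitch) Rx(roll)).
In Python, from plant import get_state, capture, close_job gives the robot as it stands.
- The arm moves only by the tool apply_moves, never from a script. Its argument "targets" is a list of rows, each a list of 7 numbers: the opening, from 0 (shut) to 1 (fully open), then the shift along the tool's x, y, z normalised to -1 to 1, where 1 is 1000 mm, then the turn, a rotation vector about the tool's x, y, z normalised to -1 to 1, where 1 is 90 degrees. In form: [[claw, tx, ty, tz, ax, ay, az], ...]. A call has 1 to 20 rows; each row shifts and turns the commanded pose from where the row before left it, along the tool's axes as they then stand; what a row does not reach is not made up. A row lasts 1/12 s, in which the tool goes at most 41.7 mm and 7.16 degrees, less where a joint would pass 70% of its speed; a pose out of reach is approached as far as the arm can. A call with a number of a shift or a turn outside -1 to 1 is refused whole. A call with a gripper value outside its range is refused whole. The fingers move at their own pace and stop on an object; "newtons" is the grip in N (left out, the last holds). Time passes only in rows, so rows that do not move let the fingers close. It gives the time, the measured TCP pose, the force, the opening and the grip force at its end, in the units of the state.
- get_state(): the state, without advancing time (a new reading comes with each control period).
- capture(name): name is "scene" or "side" or "wrist"; returns a dict with "frame" (420x560x3 uint8, red, green, blue), "range_z" (420x560 float32, m along the optical axis (not along the pixel's ray), 0 where there is no reading), "camera_matrix" (3x3 intrinsics, pixels), "T" (4x4, takes a point from camera to world coordinates). Camera axes: x right, y down, z forward; pixel columns grow to the right and rows downward; lengths in m; the calibration is good to about 2 mm. A picture is of the moment at which its call begins.
- close_job(): hands the job in; it is judged then, once.
The state is a dict: "time_s": time; "joints": joint angles; "qd": joint speeds; "joint_torque": joint torques, N m; "tcp_pos": TCP position; "eef_rot": TCP orientation; "contact_force": force on the tool from outside, world axes, zero at the start; "moment": the same for the moment, N m; "gripper_width": finger opening in m; "gripper_force": force on a finger pad.
Only numpy, scipy, OpenCV 4.12 (cv2) and the standard library are available. Lean on these libraries where they do the work, as an engineer would, in place of code of your own. Each camera call takes 0.05 s, during which the arm holds its last target. There are 200 camera calls.

## Working session

There is one attempt and no reset: what is moved stays moved. The work goes in short steps, Python scripts to look and compute and a tool call to move; the robot and the scene stay as the last step left them, time stands still between calls to the robot, and variables do not carry over. Pictures are saved under pics/ and viewed, at most 10 in all, crops included, and the job is handed in when it is done.

Besides the shell and the picture viewer there is one more tool, called after "Call:" as name(argument=value, ...), one argument or row to a line, values as JSON. apply_moves: Moves the arm, as the interface text tells. Scaled input: -1 to 1 covers 1000 mm each way for a shift and 90 degrees each way for a turn. Its arguments: {"type":"object","properties":{"targets":{"type":"array","items":{"type":"array","items":{"type":"number"}}},"newtons":{"type":"number"}},"required":["targets"]}

```bash
ls; mkdir -p pics
cat > h.py <<'E'
import numpy as np, cv2
from plant import get_state, capture, close_job
def cloud(c):
    K=c["camera_matrix"];d=c["range_z"];h,w=d.shape
    u,v=np.meshgrid(np.arange(w),np.arange(h))
    P=np.stack([(u-K[0,2])/K[0,0]*d,(v-K[1,2])/K[1,1]*d,d],-1)
    W=P@c["T"][:3,:3].T+c["T"][:3,3]
    W[d==0]=np.nan
    return W
E
python3 - <<'E'
from h import *
ims=[]
for n in("scene","side"):
    c=capture(n); np.savez(n+".npz",**c); cv2.imwrite(f"pics/{n}.png",c["frame"][:,:,::-1])
    print(n,c["T"].round(3).tolist())
print(get_state())
E
```

```text
pics
scene [[-0.739, -0.309, 0.598, -0.205], [-0.673, 0.351, -0.651, 0.735], [-0.009, -0.884, -0.467, 0.613], [0.0, 0.0, 0.0, 1.0]]
side [[-0.967, -0.08, 0.243, 0.216], [-0.255, 0.353, -0.9, 1.001], [-0.013, -0.932, -0.362, 0.49], [0.0, 0.0, 0.0, 1.0]]
{'time_s': 0.1, 'joints': array([-5.50553900e+01,  2.05856698e+01,  6.36750991e-01, -1.56341533e-02,
       -7.01366953e+01, -1.65075855e+01]), 'qd': array([-0.01357514, -0.00624071,  0.11306798,  0.07103046, -0.05090986,
       -0.01152746]), 'joint_torque': array([-1.39893877e-03, -5.84164524e+01,  2.93752724e+01,  7.01563731e+00,
        1.02125737e-02, -5.96063069e-05]), 'tcp_pos': array([ 0.21330722, -0.63995665,  0.24472447]), 'eef_rot': array([ 1.79913738e+02, -1.02364425e-02, -1.61568291e+02]), 'contact_force': array([-0.5503696 ,  0.37577642,  0.45623691]), 'moment': array([-0.01804364, -0.01799755, -0.05002501]), 'gripper_force': 0.0, 'gripper_width': 0.08743380503747766}
```

View pics/scene.png

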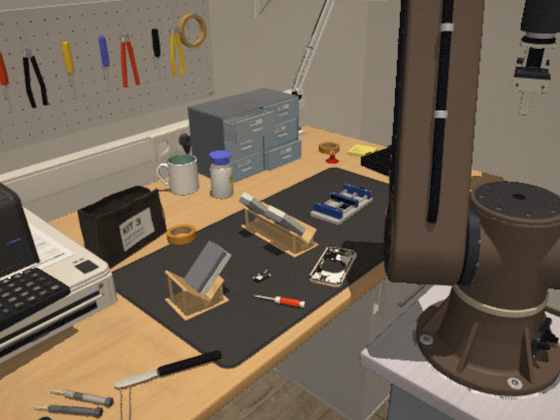

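View pics/side.png

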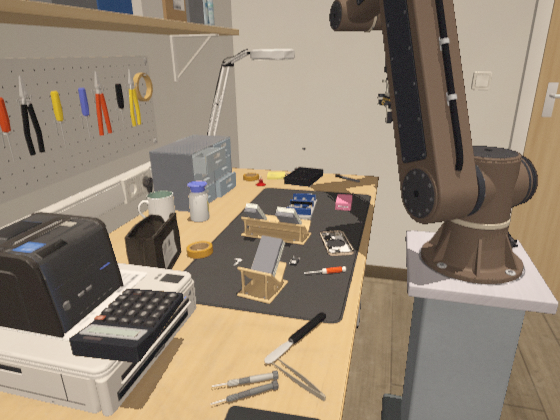

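The stand with its case is at scene px (205,275). The long rest, carrying the two white cases, is at (278,222). I'll enlarge it and print the geometry.

Run:
```python
from h import *
out=[]
for n,(x0,y0,w,h) in (("scene",(155,180,180,140)),("side",(225,195,110,110))):
    c=dict(np.load(n+".npz"));W=cloud(c)
    out.append(cv2.resize(c["frame"][y0:y0+h,x0:x0+w,::-1],None,fx=600*1/ (h*1.4),fy=600/(h*1.4),interpolation=cv2.INTER_CUBIC)[:428])
    pts=[(245,205),(262,205),(278,212),(292,217),(300,225),(278,228),(290,242),(205,265),(212,255),(222,262),(210,280),(195,300),(190,250),(300,300)] if n=="scene" else [(250,210),(255,212),(285,215),(292,216),(270,228),(270,240),(262,250),(272,245),(262,265),(275,265),(262,285)]
    for p in pts: print(n,p,W[p[1],p[0]].round(3),c["frame"][p[1],p[0]])
h=min(o.shape[0] for o in out)
im=np.hstack([o[:h] for o in out]); im=cv2.resize(im,None,fx=min(1,800/im.shape[1]),fy=min(1,800/im.shape[1])); print(im.shape)
cv2.imwrite("pics/crop.png",im)
```

```text
scene (245, 205) [0.574 0.01  0.077] [103  86  68]
scene (262, 205) [ 0.551 -0.023  0.072] [142 139 121]
scene (278, 212) [0.466 0.015 0.098] [228 223 198]
scene (292, 217) [ 0.49  -0.058  0.048] [172 141 102]
scene (300, 225) [ 0.439 -0.027  0.059] [162 155 131]
scene (278, 228) [ 0.499 -0.02   0.032] [99 79 52]
scene (290, 242) [ 0.468 -0.027  0.003] [110  87  59]
scene (205, 265) [0.457 0.229 0.072] [120 115 114]
scene (212, 255) [0.451 0.214 0.09 ] [119 113 112]
scene (222, 262) [0.433 0.207 0.079] [169 164 144]
scene (210, 280) [0.434 0.238 0.053] [170 163 145]
scene (195, 300) [0.459 0.258 0.006] [120  95  64]
scene (190, 250) [ 0.619  0.143 -0.001] [66 59 57]
scene (300, 300) [ 0.315  0.118 -0.001] [77 57 48]
side (250, 210) [0.571 0.017 0.09 ] [160 154 149]
side (255, 212) [0.556 0.018 0.086] [114 107 107]
side (285, 215) [0.469 0.027 0.088] [154 146 144]
side (292, 216) [0.449 0.032 0.089] [150 142 139]
side (270, 228) [ 0.531 -0.037  0.017] [164 134  93]
side (270, 240) [0.459 0.204 0.098] [165 158 155]
side (262, 250) [0.472 0.223 0.08 ] [165 158 156]
side (272, 245) [0.451 0.215 0.092] [165 157 155]
side (262, 265) [0.466 0.246 0.056] [166 159 156]
side (275, 265) [0.438 0.24  0.056] [130 128 122]
side (262, 285) [0.468 0.243 0.003] [149 121  83]
(349, 800, 3)
```

View pics/crop.png

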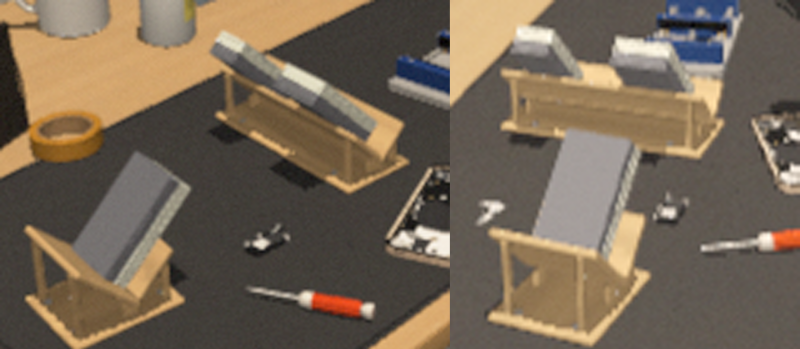

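Run:
```python
from h import *
def plane(P):
    m=P.mean(0);u,s,v=np.linalg.svd(P-m);n=v[2];n=n*np.sign(n[2]);return m,n,s[2]/len(P)**.5
def ransac(P,tol=.003):
    r=np.random.default_rng(0);best=None
    for _ in range(400):
        a,b,c=P[r.choice(len(P),3,False)];n=np.cross(b-a,c-a);l=np.linalg.norm(n)
        if l<1e-7: continue
        k=abs((P-a)@(n/l))<tol
        if best is None or k.sum()>best.sum(): best=k
    return best
for n in("scene","side"):
    c=dict(np.load(n+".npz"));W=cloud(c).reshape(-1,3);C=c["frame"].reshape(-1,3).astype(int)
    sat=C.max(1)-C.min(1)
    for nm,lo,hi in(("stand",(.38,.14,.03),(.54,.3,.14)),("rest",(.38,-.12,.03),(.65,.07,.14))):
        k=((W>lo)&(W<hi)).all(1)&(sat<28 if 1 else 1)
        P=W[k]; print(n,nm,len(P))
        for it in range(3):
            if len(P)<40:break
            b=ransac(P);Q=P[b];m,nn,s=plane(Q)
            print(' plane',len(Q),m.round(4),nn.round(3),s.round(4),'min',np.percentile(Q,2,0).round(3),'max',np.percentile(Q,98,0).round(3))
            if nm=="rest" and it==0:
                x=np.sort(Q[:,0]);g=np.where(np.diff(x)>.01)[0];print('  x seg',x[0].round(3),[(x[i].round(3),x[i+1].round(3)) for i in g],x[-1].round(3))
            if nm=="stand" and it==0:
                uu=np.array([0,-1,1.])/2**.5
                r=cv2.minAreaRect(np.c_[Q[:,0],(Q-m)@uu].astype(np.float32));print('  rect',r)
            P=P[~b]
```

```text
scene stand 1259
 plane 886 [0.4571 0.2313 0.0717] [0.108 0.704 0.702] 0.0012 min [0.431 0.201 0.041] max [0.485 0.262 0.102]
  rect ((0.4589940011501312, 0.00018842145800590515), (0.05512044578790665, 0.0897248163819313), 7.816709518432617)
 plane 332 [0.4332 0.2244 0.0647] [ 0.986 -0.166  0.002] 0.0012 min [0.427 0.194 0.034] max [0.44  0.258 0.095]
 plane 22 [0.4547 0.1909 0.0944] [-0.11  -0.691  0.715] 0.0003 min [0.434 0.182 0.087] max [0.475 0.199 0.101]
scene rest 635
 plane 235 [ 0.4426 -0.0024  0.0682] [ 0.993 -0.115  0.016] 0.0012 min [ 0.438 -0.037  0.036] max [0.447 0.028 0.096]
  x seg 0.438 [] 0.449
 plane 167 [0.5099 0.0201 0.0914] [0.073 0.75  0.658] 0.0014 min [0.45  0.008 0.085] max [0.584 0.03  0.1  ]
 plane 156 [ 0.5498 -0.0097  0.0711] [-0.998  0.049  0.03 ] 0.0013 min [ 0.546 -0.035  0.043] max [0.553 0.014 0.096]
side stand 857
 plane 717 [0.4609 0.2278 0.0744] [0.119 0.696 0.708] 0.0013 min [0.436 0.2   0.047] max [0.487 0.256 0.102]
  rect ((0.4616982936859131, 0.000661943107843399), (0.05134271830320358, 0.08012257516384125), 6.333049297332764)
 plane 117 [0.4357 0.2224 0.0665] [-0.984  0.18   0.017] 0.0008 min [0.431 0.194 0.039] max [0.442 0.253 0.093]
side rest 525
 plane 236 [0.5089 0.0175 0.0932] [0.075 0.687 0.723] 0.0014 min [0.448 0.002 0.084] max [0.587 0.03  0.102]
  x seg 0.447 [(np.float64(0.498), np.float64(0.554))] 0.589
 plane 151 [0.5082 0.0107 0.0708] [-0.068 -0.694  0.717] 0.001 min [ 0.447 -0.006  0.058] max [0.586 0.028 0.085]
 plane 66 [ 0.5522 -0.0144  0.0703] [-0.997  0.078  0.02 ] 0.0009 min [ 0.549 -0.045  0.045] max [0.555 0.01  0.096]
```

Call:
apply_moves(
  targets=[
    [1,0,0,-0.03,0,0,0.06],
    [1,0,0,-0.03,0,0,0.06],
  ],
)

```text
time_s: 0.27
tcp_pos: [0.2129, -0.6392, 0.3036]
eef_rot: [179.7, -0.1, -172.6]
contact_force: [1.0, -1.6, 1.1]
gripper_width: 0.0878
gripper_force: 0.0
```

```bash
cat >> h.py <<'E'
from scipy.spatial.transform import Rotation as R
from scipy.linalg import logm,expm
def pose(p,M):
    T=np.eye(4);T[:3,:3]=M;T[:3,3]=p;return T
def now():
    s=get_state();return pose(s["tcp_pos"],R.from_euler("xyz",s["eef_rot"],degrees=True).as_matrix())
def tool(yaw,tilt):  # tilt about case x; 0 = down
    return (R.from_euler("z",yaw,degrees=True)*R.from_euler("x",tilt,degrees=True)).as_matrix()@np.array([[0,-1,0],[-1,0,0],[0,0,-1.]]) 
def row(A,B,N):
    X=np.linalg.inv(A)@B; D=expm(logm(X).real/N)
    w=R.from_matrix(D[:3,:3]).as_rotvec(degrees=True)/90
    r=np.r_[D[:3,3],w]; print(N,r.round(4).tolist(),'mm',(np.linalg.norm(r[:3])*1e3).round(1),'deg',(np.linalg.norm(w)*90).round(2))
    T=A.copy()
    for i in range(N): T=T@pose(r[:3].round(4),R.from_rotvec(w.round(4)*90,degrees=True).as_matrix()); 
    print('  mid',(A@expm(logm(X).real/2))[:3,3].round(3),'end',T[:3,3].round(4),'vs',B[:3,3].round(4))
    return T
E
python3 - <<'E'
from h import *
c=dict(np.load("side.npz"));W=cloud(c).reshape(-1,3);C=c["frame"].reshape(-1,3).astype(int)
for n in("scene","side"):
    c=dict(np.load(n+".npz"));W=cloud(c).reshape(-1,3)
    for yaw,lo,hi in((-6,(.42,-.02,.06),(.52,.07,.14)),):
        M=R.from_euler("z",yaw,degrees=True).as_matrix()@np.array([[1,0,0],[0,.7071,-.7071],[0,.7071,.7071]])
        Q=W[((W>lo)&(W<hi)).all(1)]@M
        k=Q[:,1]>np.percentile(Q[:,1],98)-.006
        q=Q[k];print(n,k.sum(),'end y',np.median(q[:,1]),'x',np.percentile(q[:,0],[2,98]),'z',np.percentile(q[:,2],[2,98]))
        m=np.array([np.percentile(q[:,0],[2,98]).mean(),np.median(q[:,1]),np.percentile(q[:,2],[2,98]).mean()]);print('end centre world',M@m)
A=now()
B=pose([.45,-.3,.36],tool(-45,0))
C=pose([.484,.125,.196],tool(-6,-45))
print(A.round(2),B.round(2),C.round(2))
T=row(A,B,13);T=row(T,C,15)
E
```

```text
scene 195 end y 0.11651919131527863 x [0.43989794 0.4889749 ] z [0.00598615 0.02889563]
end centre world [0.46921527 0.02112765 0.09472318]
side 153 end y 0.11609805608981794 x [0.44330617 0.49201316] z [0.00442957 0.02886111]
end centre world [0.47244854 0.02105403 0.09386286]
[[-0.99 -0.13 -0.    0.21]
 [-0.13  0.99  0.01 -0.64]
 [ 0.    0.01 -1.    0.3 ]
 [ 0.    0.    0.    1.  ]] [[-0.71 -0.71  0.    0.45]
 [-0.71  0.71  0.   -0.3 ]
 [ 0.    0.   -1.    0.36]
 [ 0.    0.    0.    1.  ]] [[-0.07 -0.99 -0.07  0.48]
 [-0.7   0.1  -0.7   0.12]
 [ 0.71 -0.   -0.71  0.2 ]
 [ 0.    0.    0.    1.  ]]
13 [-0.028, 0.0164, -0.0043, 0.0003, -0.0, -0.0321] mm 32.7 deg 2.89
  mid [ 0.36  -0.489  0.332] end [ 0.4502 -0.2995  0.3597] vs [ 0.45 -0.3   0.36]
15 [-0.0294, 0.012, 0.0001, 0.0113, 0.032, -0.0274] mm 31.8 deg 3.93
  mid [ 0.509 -0.075  0.319] end [0.4833 0.1247 0.1965] vs [0.484 0.125 0.196]
```

Call:
apply_moves(
  targets=[
    [1,-0.028,0.0164,-0.0043,0,0,-0.032],
    [1,-0.028,0.0164,-0.0043,0,0,-0.032],
    [1,-0.028,0.0164,-0.0043,0,0,-0.032],
    [1,-0.028,0.0164,-0.0043,0,0,-0.032],
    [1,-0.028,0.0164,-0.0043,0,0,-0.032],
    [1,-0.028,0.0164,-0.0043,0,0,-0.032],
    [1,-0.028,0.0164,-0.0043,0,0,-0.032],
    [1,-0.028,0.0164,-0.0043,0,0,-0.032],
    [1,-0.028,0.0164,-0.0043,0,0,-0.032],
    [1,-0.028,0.0164,-0.0043,0,0,-0.032],
    [1,-0.028,0.0164,-0.0043,0,0,-0.032],
    [1,-0.028,0.0164,-0.0043,0,0,-0.032],
    [1,-0.028,0.0164,-0.0043,0,0,-0.032],
  ],
)

```text
time_s: 1.35
tcp_pos: [0.4499, -0.2981, 0.3612]
eef_rot: [180.0, -0.0, -134.8]
contact_force: [1.0, -0.0, -0.1]
gripper_width: 0.0877
gripper_force: 0.0
```

Call:
apply_moves(
  targets=[
    [1,-0.0294,0.012,0,0.0113,0.032,-0.0274],
    [1,-0.0294,0.012,0,0.0113,0.032,-0.0274],
    [1,-0.0294,0.012,0,0.0113,0.032,-0.0274],
    [1,-0.0294,0.012,0,0.0113,0.032,-0.0274],
    [1,-0.0294,0.012,0,0.0113,0.032,-0.0274],
    [1,-0.0294,0.012,0,0.0113,0.032,-0.0274],
    [1,-0.0294,0.012,0,0.0113,0.032,-0.0274],
    [1,-0.0294,0.012,0,0.0113,0.032,-0.0274],
    [1,-0.0294,0.012,0,0.0113,0.032,-0.0274],
    [1,-0.0294,0.012,0,0.0113,0.032,-0.0274],
    [1,-0.0294,0.012,0,0.0113,0.032,-0.0274],
    [1,-0.0294,0.012,0,0.0113,0.032,-0.0274],
    [1,-0.0294,0.012,0,0.0113,0.032,-0.0274],
    [1,-0.0294,0.012,0,0.0113,0.032,-0.0274],
    [1,-0.0294,0.012,0,0.0113,0.032,-0.0274],
    [1,0,0,0,0,0,0],
    [1,0,0,0,0,0,0],
  ],
)

```text
time_s: 2.77
tcp_pos: [0.4812, 0.1263, 0.1979]
eef_rot: [179.7, -45.2, -95.5]
contact_force: [0.0, -0.8, 0.0]
gripper_width: 0.0875
gripper_force: 0.0
```

Run:
```python
from h import *
s=get_state();print(s["time_s"],s["joints"].round(1));print(now().round(3))
c=capture("wrist");np.savez("w1.npz",**c);cv2.imwrite("pics/w1.png",c["frame"][:,:,::-1]);print(c["T"].round(3))
W=cloud(c).reshape(-1,3)
M=R.from_euler("z",-6,degrees=True).as_matrix()@np.array([[1,0,0],[0,.7071,-.7071],[0,.7071,.7071]])
k=((W>(.42,-.02,.06))&(W<(.52,.07,.14))).all(1);Q=W[k]@M
q=Q[Q[:,1]>np.percentile(Q[:,1],98)-.006]
print(len(q),'end y',np.median(q[:,1]),'x',np.percentile(q[:,0],[2,98]),'z',np.percentile(q[:,2],[2,98]))
```

```text
2.7667 [ 53.1  24.1 -23.9  21.5 -83.4 -69.4]
[[-0.068 -0.995 -0.073  0.481]
 [-0.701  0.1   -0.706  0.126]
 [ 0.71   0.004 -0.705  0.198]
 [ 0.     0.     0.     1.   ]]
[[-0.995  0.086 -0.052  0.486]
 [ 0.101  0.871 -0.481  0.172]
 [ 0.004 -0.483 -0.875  0.35 ]
 [ 0.     0.     0.     1.   ]]
1734 end y 0.11859398002217045 x [0.44293349 0.49042295] z [0.00589775 0.02923682]
```

View pics/w1.png

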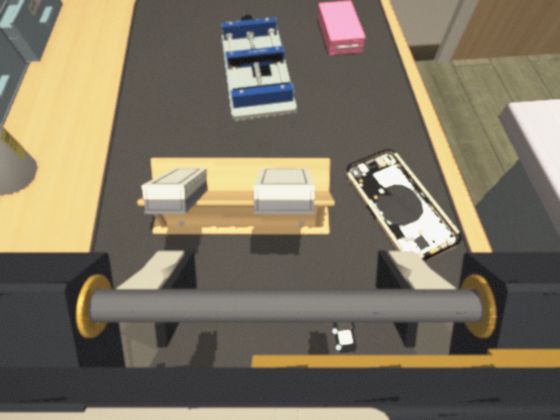

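The picture shows the wide case at px (284,190) and the narrow one at (175,190). The rest is square to the view. All three cameras agree on the wide case within 2–3 mm.

Run:
```python
from h import *
M=R.from_euler("z",-6,degrees=True).as_matrix()@np.array([[1,0,0],[0,.7071,-.7071],[0,.7071,.7071]])
A=now()
P1=pose(M@[.4667,.165,.0172],tool(-6,-45)); P2=pose(M@[.4667,.098,.0172],tool(-6,-45))
T=row(A,P1,4);row(T,P2,5)
```

```text
4 [0.0001, -0.0002, 0.0249, -0.0001, -0.0002, 0.0006] mm 24.9 deg 0.05
  mid [0.478 0.09  0.164] end [0.4752 0.0552 0.1289] vs [0.4751 0.0552 0.1288]
5 [-0.0, 0.0, 0.0134, -0.0, 0.0, -0.0] mm 13.4 deg 0.0
  mid [0.473 0.032 0.105] end [0.4702 0.0081 0.0816] vs [0.4701 0.008  0.0815]
```

Call:
apply_moves(
  targets=[
    [1,0,0,0.025,0,0,0.0006],
    [1,0,0,0.025,0,0,0.0006],
    [1,0,0,0.025,0,0,0.0006],
    [1,0,0,0.025,0,0,0.0006],
    [1,0,0,0.0134,0,0,0],
    [1,0,0,0.0134,0,0,0],
    [1,0,0,0.0134,0,0,0],
    [1,0,0,0.0134,0,0,0],
    [1,0,0,0.0134,0,0,0],
    [1,0,0,0,0,0,0],
    [1,0,0,0,0,0,0],
  ],
)

```text
time_s: 3.73
tcp_pos: [0.4699, 0.0068, 0.0825]
eef_rot: [-179.8, -44.9, -96.3]
contact_force: [0.6, 0.3, 1.0]
gripper_width: 0.0872
gripper_force: 0.0
```

Run:
```python
from h import *
M=R.from_euler("z",-6,degrees=True).as_matrix()@np.array([[1,0,0],[0,.7071,-.7071],[0,.7071,.7071]])
print((M.T@now()[:3,3]).round(4)); s=get_state();print(s["eef_rot"],s["contact_force"])
row(now(),pose(M@[.4667,.098,.0172],tool(-6,-45)),1)
c=capture("wrist");cv2.imwrite("pics/w2.png",c["frame"][:,:,::-1])
```

```text
[0.4667 0.0978 0.0188]
[-179.78207494  -44.91305562  -96.33285205] [0.60759904 0.27526925 0.9646446 ]
1 [-0.0016, -0.0, -0.0002, 0.0002, 0.001, -0.0026] mm 1.6 deg 0.25
  mid [0.47  0.007 0.082] end [0.4701 0.0081 0.0815] vs [0.4701 0.008  0.0815]
```

View pics/w2.png

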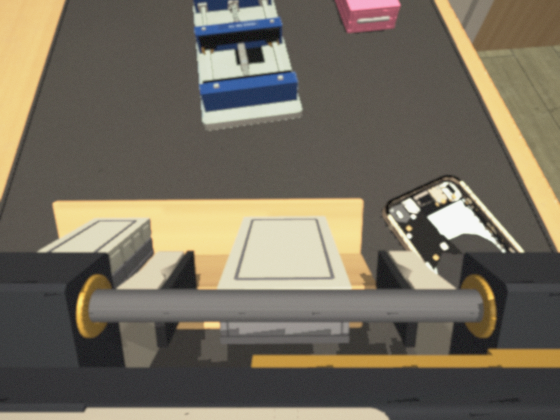

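The case sits centred between the fingers (case px 220–350, fingers about 180 and 395). I'll shift 1.6 mm onto the seam and close.

Call:
apply_moves(
  targets=[
    [1,-0.0016,0,0,0,0.001,-0.0026],
    [0.3,0,0,0,0,0,0],
    [0.3,0,0,0,0,0,0],
    [0.3,0,0,0,0,0,0],
    [0.3,0,0,0,0,0,0],
    [0.3,0,0,0,0,0,0],
    [0.3,0,0,0,0,0,0],
    [0.3,0,0,0,0,0,0],
    [0.3,0,0,0,0,0,0],
    [0.3,0,0,0,0,0,0],
  ],
  newtons=35,
)

```text
time_s: 4.62
tcp_pos: [0.4699, 0.009, 0.0805]
eef_rot: [179.9, -45.1, -95.8]
contact_force: [-0.1, 0.4, 0.4]
gripper_width: 0.0499
gripper_force: 35.0
```

Run:
```python
from h import *
s=get_state();print(s["gripper_width"],s["gripper_force"],s["contact_force"],s["joints"].round(1))
M=R.from_euler("z",-6,degrees=True).as_matrix()@np.array([[1,0,0],[0,.7071,-.7071],[0,.7071,.7071]])
A=now();print((M.T@A[:3,3]).round(4),s["eef_rot"])
# stand case top plane from both views, yaw fit
for n in("scene","side"):
  c=dict(np.load(n+".npz"));W=cloud(c).reshape(-1,3);C=c["frame"].reshape(-1,3).astype(int)
  for yaw in(-9.5,):
    S=R.from_euler("z",yaw,degrees=True).as_matrix()@np.array([[1,0,0],[0,-.7071,.7071],[0,.7071,.7071]]) # cols x,u,n
    P=W[((W>(.38,.14,.03))&(W<(.54,.3,.14))).all(1)&(C.max(1)-C.min(1)<28)]@S
    zt=np.median(P[P[:,2]>np.percentile(P[:,2],60)][:,2])
    Q=P[abs(P[:,2]-zt)<.004]
    print(n,'top n',np.median(Q[:,2]),'x',np.percentile(Q[:,0],[1,2,98,99]).round(4),'u',np.percentile(Q[:,1],[1,2,98,99]).round(4))
    r=cv2.minAreaRect(Q[:,:2].astype(np.float32));print(r)
    # slope of side edges: x extents in upper/lower bands
    for lo,hi in((.0,.25),(.25,.5),(.5,.75),(.75,1)):
      a,b=np.quantile(Q[:,1],[lo,hi]);q=Q[(Q[:,1]>=a)&(Q[:,1]<b)];print('  ',q[:,1].mean().round(3),np.percentile(q[:,0],[3,97]).round(4))
  # stand wood lip extents
```

```text
0.04992011523844705 34.99177269637585 [-0.1348694   0.40717598  0.35005129] [ 45.   27.6 -41.3  30.2 -62.6 -75.1]
[0.4664 0.0979 0.0159] [179.91288056 -45.05307712 -95.81628903]
scene top n 0.2654937031012868 x [0.3882 0.3887 0.4391 0.4402] u [-0.2078 -0.207  -0.121  -0.1201]
((0.4146670997142792, -0.16390222311019897), (0.05586214363574982, 0.08989284187555313), 1.4515023231506348)
   -0.198 [0.3895 0.4388]
   -0.175 [0.3897 0.4386]
   -0.153 [0.3891 0.4381]
   -0.131 [0.3883 0.4379]
side top n 0.26529656695222836 x [0.3925 0.3927 0.4416 0.4424] u [-0.1989 -0.1981 -0.1212 -0.1202]
((0.4177050292491913, -0.15934742987155914), (0.05129683017730713, 0.08015192300081253), 0.331813246011734)
   -0.19 [0.3934 0.4413]
   -0.171 [0.3927 0.4413]
   -0.151 [0.3932 0.4409]
   -0.13 [0.3932 0.4409]
```

```bash
cat >> h.py <<'E'
S=R.from_euler("z",-9.5,degrees=True).as_matrix()@np.array([[1,0,0],[0,-.7071,.7071],[0,.7071,.7071]])
E
python3 - <<'E'
from h import *
A=now()
U=A.copy();U[2,3]+=.15
T=row(A,U,8)
H=pose(S@[.4163,-.165+.026,.2774+.0013]+[0,0,.10],tool(-9.5,45));print(H.round(3))
T=row(T,H,20)
E
```

```text
8 [0.0133, 0.0, -0.0132, 0.0, 0.0, 0.0] mm 18.7 deg 0.0
  mid [0.47  0.009 0.155] end [0.47   0.0085 0.2304] vs [0.4699 0.009  0.2305]
[[-0.117 -0.986  0.117  0.459]
 [-0.697  0.165  0.697  0.223]
 [-0.707  0.    -0.707  0.199]
 [ 0.     0.     0.     1.   ]]
20 [-0.0118, 0.002, 0.0013, 0.0, -0.05, 0.0022] mm 12.0 deg 4.51
  mid [0.462 0.109 0.171] end [0.4587 0.2233 0.1982] vs [0.4593 0.2226 0.1988]
```

Run:
```python
from h import *
A=now()
U=A.copy();U[2,3]+=.15
T=row(A,U,7)
Wp=pose([.465,.10,.31],tool(-8,0))
T=row(T,Wp,10)
H=pose(S@[.4163,-.165+.026,.2774+.0013]+[0,0,.10],tool(-9.5,45))
X=logm(np.linalg.inv(T)@H).real
for f in(.25,.5,.75,1): G=T@expm(X*f);print(G[:3,3].round(3),(G@[0,0,.072,1])[:3].round(3))
T=row(T,H,11)
```

```text
7 [0.0152, 0.0, -0.0151, 0.0, 0.0, 0.0] mm 21.4 deg 0.0
  mid [0.47  0.009 0.155] end [0.47   0.0086 0.2304] vs [0.4699 0.009  0.2305]
10 [-0.005, 0.0015, -0.0113, -0.0009, -0.0501, 0.0023] mm 12.4 deg 4.51
  mid [0.468 0.062 0.261] end [0.4655 0.1001 0.31  ] vs [0.465 0.1   0.31 ]
[0.462 0.122 0.274] [0.465 0.136 0.203]
[0.46  0.15  0.242] [0.465 0.178 0.176]
[0.459 0.184 0.217] [0.466 0.224 0.157]
[0.459 0.223 0.199] [0.468 0.273 0.148]
11 [-0.0069, 0.0023, 0.0136, 0.0006, -0.0454, 0.0014] mm 15.4 deg 4.09
  mid [0.46  0.15  0.242] end [0.4591 0.2229 0.1992] vs [0.4593 0.2226 0.1988]
```

Clear all the way.

Call:
apply_moves(
  targets=[
    [0.3,0.005,0,-0.005,0,0,0],
    [0.3,0.0145,0,-0.0145,0,0,0],
    [0.3,0.0172,0,-0.0172,0,0,0],
    [0.3,0.0172,0,-0.0172,0,0,0],
    [0.3,0.0172,0,-0.0172,0,0,0],
    [0.3,0.0172,0,-0.0172,0,0,0],
    [0.3,0.0172,0,-0.0172,0,0,0],
  ],
)

```text
time_s: 5.2
tcp_pos: [0.4695, 0.0088, 0.2312]
eef_rot: [179.9, -45.0, -95.8]
contact_force: [0.5, 0.6, -1.6]
gripper_width: 0.0497
gripper_force: 35.0
```

Call:
apply_moves(
  targets=[
    [0.3,-0.005,0.0015,-0.0113,-0.0009,-0.05,0.0023],
    [0.3,-0.005,0.0015,-0.0113,-0.0009,-0.05,0.0023],
    [0.3,-0.005,0.0015,-0.0113,-0.0009,-0.05,0.0023],
    [0.3,-0.005,0.0015,-0.0113,-0.0009,-0.05,0.0023],
    [0.3,-0.005,0.0015,-0.0113,-0.0009,-0.05,0.0023],
    [0.3,-0.005,0.0015,-0.0113,-0.0009,-0.05,0.0023],
    [0.3,-0.005,0.0015,-0.0113,-0.0009,-0.05,0.0023],
    [0.3,-0.005,0.0015,-0.0113,-0.0009,-0.05,0.0023],
    [0.3,-0.005,0.0015,-0.0113,-0.0009,-0.05,0.0023],
    [0.3,-0.005,0.0015,-0.0113,-0.0009,-0.05,0.0023],
  ],
)

```text
time_s: 6.03
tcp_pos: [0.465, 0.101, 0.3102]
eef_rot: [180.0, 0.2, -98.0]
contact_force: [0.0, -0.3, -0.8]
gripper_width: 0.0495
gripper_force: 35.0
```

Run:
```python
from h import *
s=get_state();print(s["time_s"],s["gripper_width"],s["gripper_force"],s["joints"].round(1),s["contact_force"])
H=pose(S@[.4163,-.165+.026,.2774+.0013]+[0,0,.10],tool(-9.5,45))
T=row(now(),H,11)
```

```text
6.0333 0.04948883597423235 34.99156214296818 [ 35.9  -0.9 -17.3  -0.2 -73.5 -43.9] [ 0.01957583 -0.32420044 -0.75728461]
11 [-0.0068, 0.0022, 0.0136, 0.0006, -0.0453, 0.0014] mm 15.4 deg 4.08
  mid [0.46  0.151 0.243] end [0.4594 0.2228 0.1993] vs [0.4593 0.2226 0.1988]
```

Call:
apply_moves(
  targets=[
    [0.3,-0.0068,0.0022,0.0136,0.0006,-0.0453,0.0014],
    [0.3,-0.0068,0.0022,0.0136,0.0006,-0.0453,0.0014],
    [0.3,-0.0068,0.0022,0.0136,0.0006,-0.0453,0.0014],
    [0.3,-0.0068,0.0022,0.0136,0.0006,-0.0453,0.0014],
    [0.3,-0.0068,0.0022,0.0136,0.0006,-0.0453,0.0014],
    [0.3,-0.0068,0.0022,0.0136,0.0006,-0.0453,0.0014],
    [0.3,-0.0068,0.0022,0.0136,0.0006,-0.0453,0.0014],
    [0.3,-0.0068,0.0022,0.0136,0.0006,-0.0453,0.0014],
    [0.3,-0.0068,0.0022,0.0136,0.0006,-0.0453,0.0014],
    [0.3,-0.0068,0.0022,0.0136,0.0006,-0.0453,0.0014],
    [0.3,-0.0068,0.0022,0.0136,0.0006,-0.0453,0.0014],
    [0.3,0,0,0,0,0,0],
    [0.3,0,0,0,0,0,0],
  ],
)

```text
time_s: 7.12
tcp_pos: [0.46, 0.2206, 0.1971]
eef_rot: [179.8, 44.7, -99.7]
contact_force: [-0.6, -1.0, -0.7]
gripper_width: 0.0498
gripper_force: 35.0
```

Run:
```python
from h import *
s=get_state();print(s["gripper_width"],s["joints"].round(1),s["contact_force"],s["eef_rot"])
print('tcp S',(S.T@now()[:3,3]).round(4))
ims=[]
for n in("scene","side"):
  c=capture(n);np.savez(n+"2.npz",**c);W=cloud(c);C=c["frame"].astype(int)
  k=((W>(.38,.14,.02))&(W<(.56,.33,.24))).all(2)
  ys,xs=np.where(k);y0,x0=ys.min()-15,xs.min()-15
  o=c["frame"][y0:y0+150,x0:x0+150,::-1];ims.append(cv2.resize(o,(400,400),interpolation=cv2.INTER_CUBIC))
  P=W[k&(C.max(2)-C.min(2)<28)]@S
  Q=P[abs(P[:,2]-.2774-.0707-.012)<.008];Q=Q[abs(Q[:,2]-np.median(Q[:,2]))<.004]
  if len(Q)<30: print(n,'few');continue
  print(n,len(Q),'top n',np.median(Q[:,2]).round(4),'x',np.percentile(Q[:,0],[1,2,98,99]).round(4),'u',np.percentile(Q[:,1],[1,2,98,99]).round(4),cv2.minAreaRect(Q[:,:2].astype(np.float32)))
  A=np.c_[Q[:,:2],np.ones(len(Q))];print('  slopes',np.linalg.lstsq(A,Q[:,2],rcond=None)[0][:2].round(4))
cv2.imwrite("pics/hov.png",np.hstack(ims))
```

```text
0.049808753521012994 [ 12.6   5.5 -21.5 -51.8 -56.    5.5] [-0.59365862 -1.03151908 -0.73080431] [179.83916831  44.65049231 -99.71931135]
tcp S [ 0.4173 -0.0682  0.3469]
scene 1097 top n 0.3553 x [0.3679 0.3717 0.4593 0.4652] u [-0.1369 -0.1359 -0.0246 -0.0203] ((0.43024903535842896, -0.07725338637828827), (0.14438676834106445, 0.12197111546993256), 3.740105390548706)
  slopes [0.0015 0.0096]
side 987 top n 0.3556 x [0.3814 0.3911 0.4469 0.4483] u [-0.1381 -0.1374 -0.0415 -0.0258] ((0.42382240295410156, -0.07813872396945953), (0.11619013547897339, 0.12259061634540558), 6.087859153747559)
  slopes [0.0019 0.0011]
```

View pics/hov.png

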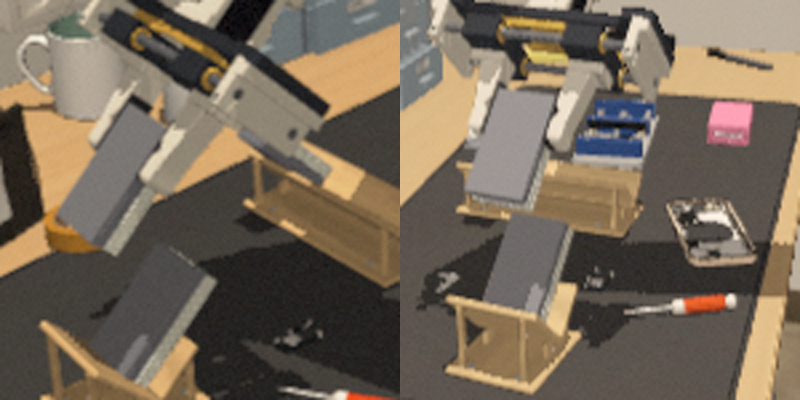

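The case is held shut and lid-down above the stand (left panel px 120,180), aligned with the lower case (150,315). Now I'll measure the offset to the lower case with the same cameras.

Run:
```python
from h import *
for n in("scene","side"):
  c=dict(np.load(n+"2.npz"));W=cloud(c);C=c["frame"].astype(int)
  k=((W>(.38,.14,.02))&(W<(.56,.33,.24))).all(2)
  P=W[k&(C.max(2)-C.min(2)<28)]@S
  for nm,t,ul in(("held",.3555,(-.145,-.1)),("low",.2654,(-.215,-.14))):
    Q=P[(abs(P[:,2]-t)<.004)&(P[:,1]>ul[0])&(P[:,1]<ul[1])]
    r=[]
    for a in np.arange(ul[0],ul[1],.008):
      q=Q[(Q[:,1]>=a)&(Q[:,1]<a+.008)]
      if len(q)>15:r.append([a+.004,*np.percentile(q[:,0],[3,97])])
    r=np.array(r);print(n,nm,'n',np.median(Q[:,2]).round(4),'umin',np.percentile(Q[:,1],1).round(4),'umax all',np.percentile(P[abs(P[:,2]-t)<.004][:,1],99).round(4))
    print(r.round(4).tolist(),'ctr',r[:,1:].mean(0).mean().round(4),'slopes deg',np.degrees(np.polyfit(r[:,0],r[:,1:],1)[0]).round(2))
    A=np.c_[Q[:,:2],np.ones(len(Q))];print('  plane slopes deg',np.degrees(np.linalg.lstsq(A,Q[:,2],rcond=None)[0][:2]).round(2))
```

```text
scene held n 0.3549 umin -0.1376 umax all -0.0202
[[-0.133, 0.3902, 0.4375], [-0.125, 0.3899, 0.4392], [-0.117, 0.3893, 0.4387], [-0.109, 0.3902, 0.4378], [-0.101, 0.3898, 0.4366]] ctr 0.4139 slopes deg [-0.33 -2.23]
  plane slopes deg [0.25 0.54]
scene low n 0.2655 umin -0.2085 umax all -0.1202
[[-0.211, 0.3923, 0.4385], [-0.203, 0.3885, 0.4378], [-0.195, 0.3891, 0.4389], [-0.187, 0.389, 0.4377], [-0.179, 0.3889, 0.4381], [-0.171, 0.3889, 0.4386], [-0.163, 0.3902, 0.438], [-0.155, 0.3897, 0.4368], [-0.147, 0.3887, 0.4367], [-0.139, 0.3891, 0.4389]] ctr 0.4137 slopes deg [-0.9  -0.59]
  plane slopes deg [ 0.54 -0.17]
side held n 0.3555 umin -0.1385 umax all -0.0257
[[-0.141, 0.3958, 0.4404], [-0.133, 0.394, 0.4413], [-0.125, 0.3946, 0.442], [-0.117, 0.3936, 0.44], [-0.109, 0.3937, 0.442], [-0.101, 0.3938, 0.4422]] ctr 0.4178 slopes deg [-2.49  1.87]
  plane slopes deg [0.13 0.63]
side low n 0.2651 umin -0.1989 umax all -0.1204
[[-0.195, 0.3933, 0.4414], [-0.187, 0.3929, 0.4419], [-0.179, 0.3929, 0.4416], [-0.171, 0.394, 0.4418], [-0.163, 0.3927, 0.4418], [-0.155, 0.3932, 0.4412], [-0.147, 0.3932, 0.4413], [-0.139, 0.3933, 0.4395]] ctr 0.4172 slopes deg [ 0.05 -1.49]
  plane slopes deg [-0.1   0.03]
```

Run:
```python
from h import *
p=S.T@now()[:3,3]
G=p+[-.0004,-.0709,-.0659]
print(G.round(4))
T=row(now(),pose(S@(G+[0,.012,.012]),tool(-9.5,45)),5)
T=row(T,pose(S@(G+[0,.002,.002]),tool(-9.5,45)),4)
```

```text
[ 0.4171 -0.1386  0.2823]
5 [0.0107, 0.0001, 0.0118, -0.0001, -0.0007, 0.0001] mm 16.0 deg 0.07
  mid [0.46  0.223 0.158] end [0.4605 0.2248 0.1188] vs [0.4605 0.2247 0.1186]
4 [0.0025, -0.0, 0.0025, -0.0, -0.0, -0.0] mm 3.6 deg 0.0
  mid [0.461 0.225 0.112] end [0.4605 0.2248 0.1046] vs [0.4605 0.2247 0.1044]
```

Call:
apply_moves(
  targets=[
    [0.3,0.0107,0.0001,0.0118,0,-0.0007,0],
    [0.3,0.0107,0.0001,0.0118,0,-0.0007,0],
    [0.3,0.0107,0.0001,0.0118,0,-0.0007,0],
    [0.3,0.0107,0.0001,0.0118,0,-0.0007,0],
    [0.3,0.0107,0.0001,0.0118,0,-0.0007,0],
    [0.3,0.0025,0,0.0025,0,0,0],
    [0.3,0.0025,0,0.0025,0,0,0],
    [0.3,0.0025,0,0.0025,0,0,0],
    [0.3,0.0025,0,0.0025,0,0,0],
    [0.3,0,0,0,0,0,0],
    [0.3,0,0,0,0,0,0],
  ],
)

```text
time_s: 8.13
tcp_pos: [0.4604, 0.2258, 0.1045]
eef_rot: [-179.9, 45.1, -99.5]
contact_force: [-0.4, -0.4, -0.9]
gripper_width: 0.0496
gripper_force: 35.0
```

```bash
cat > chk.py <<'E'
from h import *
s=get_state();print(s["time_s"],s["gripper_width"],'F_S',(S.T@s["contact_force"]).round(2),s["eef_rot"].round(2),'tcp S',(S.T@now()[:3,3]).round(4))
ims=[]
for n in("scene","side"):
  c=capture(n);np.savez(n+"3.npz",**c);W=cloud(c);C=c["frame"].astype(int)
  k=((W>(.38,.14,.02))&(W<(.56,.33,.14))).all(2)
  ys,xs=np.where(k);y0,x0=max(0,ys.min()-15),xs.min()-15
  ims.append(cv2.resize(c["frame"][y0:y0+130,x0:x0+130,::-1],(400,400),interpolation=cv2.INTER_CUBIC))
  P=W[k&(C.max(2)-C.min(2)<28)]@S
  Q=P[(abs(P[:,2]-.2895)<.008)&(P[:,1]<-.16)]
  if len(Q)<30: print('few');continue
  Q=Q[abs(Q[:,2]-np.median(Q[:,2]))<.004]
  A=np.c_[Q[:,:2],np.ones(len(Q))]
  print(n,len(Q),'top n',np.median(Q[:,2]).round(4),'x ctr',np.percentile(Q[:,0],[3,97]).mean().round(4),'u min',np.percentile(Q[:,1],1).round(4),'slopes deg',np.degrees(np.linalg.lstsq(A,Q[:,2],rcond=None)[0][:2]).round(2))
cv2.imwrite("pics/chk.png",np.hstack(ims))
E
python3 chk.py
```

```text
8.1333 0.04963887897751156 F_S [-0.29 -0.3  -0.92] [-179.93   45.11  -99.47] tcp S [ 0.4168 -0.1373  0.2851]
scene 498 top n 0.2935 x ctr 0.4136 u min -0.2067 slopes deg [ 0.94 -0.13]
side 464 top n 0.2933 x ctr 0.4172 u min -0.2053 slopes deg [ 0.38 -0.53]
```

Call:
apply_moves(
  targets=[
    [0.3,0.001,0,0.0005,0,0,0],
    [0.3,0.001,0,0.0005,0,0,0],
    [0.3,0.0008,0,0.0005,0,0,0],
    [0.3,0,0,0,0,0,0],
  ],
)

```text
time_s: 8.57
tcp_pos: [0.4599, 0.2247, 0.1008]
eef_rot: [180.0, 45.1, -99.5]
contact_force: [0.4, 0.1, -1.1]
gripper_width: 0.05
gripper_force: 35.0
```

Call:
apply_moves(
  targets=[
    [0.3,0.0004,0,0.0005,0,0,0],
    [0.3,0,0,0,0,0,0],
  ],
)

```text
time_s: 8.73
tcp_pos: [0.46, 0.2248, 0.1006]
eef_rot: [-180.0, 45.1, -99.5]
contact_force: [-0.8, -2.2, 3.2]
gripper_width: 0.0498
gripper_force: 35.0
```

```bash
python3 chk.py
```

```text
8.7333 0.049830885796024085 F_S [-0.46  3.91  0.62] [-179.98   45.12  -99.48] tcp S [ 0.4166 -0.1393  0.2816]
scene 515 top n 0.29 x ctr 0.4131 u min -0.208 slopes deg [0.73 0.02]
side 450 top n 0.2899 x ctr 0.4167 u min -0.2044 slopes deg [-0.19 -0.21]
```

Call:
apply_moves(
  targets=[
    [0.3,0.0004,0,0,0,0,0],
    [0.3,0.0003,0,0,0,0,0],
    [0.3,0,0,0,0,0,0],
  ],
)

```text
time_s: 9.08
tcp_pos: [0.46, 0.2247, 0.1004]
eef_rot: [-180.0, 45.2, -99.5]
contact_force: [-1.8, -3.2, 6.8]
gripper_width: 0.0496
gripper_force: 35.0
```

```bash
python3 chk.py
```

```text
9.0833 0.04964999950579327 F_S [-1.26  7.25  2.37] [-179.98   45.16  -99.48] tcp S [ 0.4166 -0.1394  0.2814]
scene 517 top n 0.2899 x ctr 0.413 u min -0.2081 slopes deg [0.88 0.24]
side 450 top n 0.29 x ctr 0.4166 u min -0.2044 slopes deg [0.16 0.06]
```

View pics/chk.png

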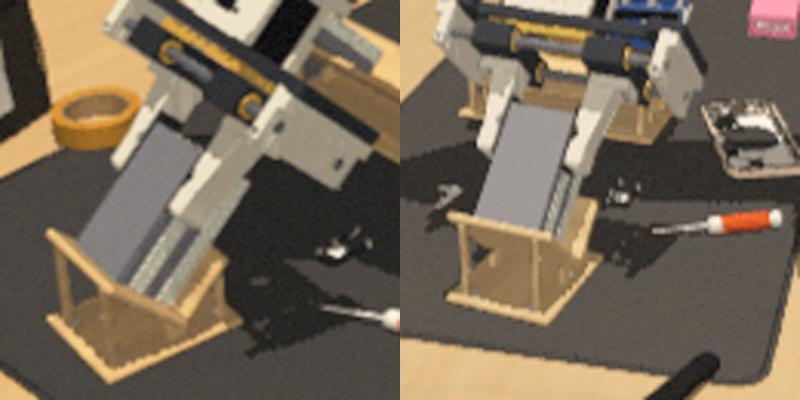

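Seated with light contact on lip and lower case. I'll ease the grip, open and back off along the slope.

Call:
apply_moves(
  targets=[
    [0.3,0,0,0,0,0,0],
    [0.3,0,0,0,0,0,0],
    [0.3,0,0,0,0,0,0],
  ],
  newtons=5,
)

```text
time_s: 9.43
tcp_pos: [0.4602, 0.2245, 0.1001]
eef_rot: [-180.0, 45.1, -99.5]
contact_force: [-1.2, -2.7, 5.3]
gripper_width: 0.0501
gripper_force: 5.0
```

Call:
apply_moves(
  targets=[
    [0.6,0,0,0,0,0,0],
    [0.65,0,0,0,0,0,0],
    [0.7,0,0,0,0,0,0],
    [0.8,0,0,0,0,0,0],
    [0.8,0,0,0,0,0,0],
    [0.8,0,0,0,0,0,0],
    [0.8,0,0,0,0,0,0],
  ],
)

```text
time_s: 10.02
tcp_pos: [0.4599, 0.2245, 0.0998]
eef_rot: [180.0, 45.1, -99.5]
contact_force: [0.2, -0.7, -0.9]
gripper_width: 0.0698
gripper_force: 0.0
```

```bash
python3 chk.py
```

```text
10.0167 0.06983668953396104 F_S [ 0.3 -0.2 -1.1] [179.99  45.11 -99.52] tcp S [ 0.4166 -0.1397  0.2808]
scene 515 top n 0.2896 x ctr 0.4129 u min -0.208 slopes deg [ 0.75 -0.04]
side 447 top n 0.2895 x ctr 0.4168 u min -0.2043 slopes deg [ 0.15 -0.12]
```

Call:
apply_moves(
  targets=[
    [0.8,0,0,-0.006,0,0,0],
    [0.8,0,0,-0.012,0,0,0],
    [0.8,0,0,-0.016,0,0,0],
    [0.8,0,0,-0.02,0,0,0],
    [0.8,0,0,-0.02,0,0,0],
    [0.8,0,0,-0.02,0,0,0],
    [0.8,0,0,-0.02,0,0,0],
    [0.8,0,0,-0.02,0,0,0],
    [0.8,0,0,0,0,0,0],
    [0.8,0,0,0,0,0,0],
    [0.8,0,0,0,0,0,0],
    [0.8,0,0,0,0,0,0],
  ],
)

```text
time_s: 11.12
tcp_pos: [0.4439, 0.131, 0.194]
eef_rot: [179.9, 45.1, -99.6]
contact_force: [-0.0, 0.3, -1.2]
gripper_width: 0.0703
gripper_force: 0.0
```

```bash
python3 chk.py
```

```text
11.1167 0.07030380362316561 F_S [-0.05 -1.04 -0.66] [179.93  45.11 -99.57] tcp S [ 0.4161 -0.006   0.2804]
scene 508 top n 0.2896 x ctr 0.4136 u min -0.208 slopes deg [0.41 0.21]
side 443 top n 0.2894 x ctr 0.417 u min -0.2044 slopes deg [-0.14 -0.75]
```

View pics/chk.png

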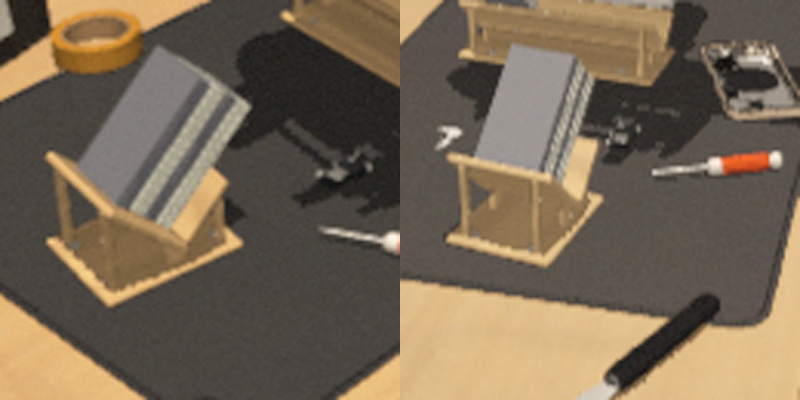

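The case lies squarely on the lower one against the lip (left panel px 160,140), lid-down and shut, with the gripper clear.

```bash
python3 -c "
from plant import close_job
print(close_job())"
```

```text
the job is handed in; nothing more can be done
None
```

The wider case now lies lid-down and shut, squarely on the equally wide case in the short stand with its hinged end against the lip; the gripper is clear, the narrow case was not touched, and the job was handed in after about 11 s of robot time.

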